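Clamp a vessel foot in the V-cradle

ROBOT

A 6-joint arm with a two-finger parallel gripper is mounted at the origin on the work surface. World frame = base frame: x ahead of the robot, y to its left, z up, the work surface at z = 0. Lengths are in m, angles in degrees, forces in N, time in s.
With the tool pointing down it reaches from about 0.375 to 0.9 m from the base axis. Payload 3.1 kg.
Tool frame: the origin (TCP) lies at the very end of the fingers, on their centre line; the grasp point (between the pads) lies bot.hold_point_z behind it (bot.hold_point_z is the distance from the TCP to the grasp point, in m); z points along the fingers, y is the line along which they close (so a half turn about z gives the same grasp; the last joint's range is limited). The gripper opens to 87 mm and grips with 3 to 60 N. Pads are 19 mm wide; open, the fingers measure 117 mm over their backs; the gripper's body (75 mm by 190 mm) begins 51 mm behind the grasp point.
Start: joints at [57.668, 30.224, 82.088, -0, 67.689, -10.227], TCP at [0.235, 0.579, 0.223] pointing down, gripper open.
Joint ranges: [-176.69, 176.69], [-43.24, 126.21], [12.49, 139.97], [-82, 262], [0, 151.66], [-163.58, 163.58]. Speed limits (degrees/s): [159.86, 159.86, 180, 180, 180, 180].

INTERFACE

Orientations are given as a 3x3 rotation matrix whose columns are the frame's x, y, z axes.
In Python, from rig import bot gives the robot as it stands.
- The arm moves only by the tool apply_moves, never from a script. Its argument "plan" is one flat list of numbers, 4 for each row, row after row: the shift along the world's x, y, z normalised to -1 to 1, where 1 is 0.05 m, then the turn about the world's z normalised to -1 to 1, where 1 is 10 degrees. A call has 1 to 12 rows; each row shifts and turns the commanded pose from where the row before left it; what a row does not reach is not made up. A row lasts 1/8 s, in which the tool goes at most 62.5 mm and 10.7 degrees, less where a joint would pass 70% of its speed; a pose out of reach is approached as far as the arm can. A call with a number of a shift or a turn outside -1 to 1 is refused whole. A call with a gripper value outside its range is refused whole. "grip" is the closure, from -1 (fully open) to 1 (shut), so that 0 is half open, set as the call begins (left out, the last holds). The fingers move at their own pace and stop on an object; the grip force is fixed at half the most. Time passes only in rows, so rows that do not move let the fingers close. It gives the time, the measured TCP pose, the force, the opening and the grip force at its end, in the units of the state.
- bot.read_state(): the state, without advancing time (a new reading comes with each control period).
- bot.capture(name): name is "scene" or "top" or "wrist"; returns (picture, depth): 420x560x3 uint8, red, green, blue; 420x560 float32, m along the optical axis (not along the pixel's ray), 0 where there is no reading.
- bot.camera_info(name): a dict with "vertical_fov" (degrees; the focal length in pixels is half the picture's height over the tangent of half this angle, whatever the lens; pixels are square), "cx", "cy" (the principal point, pixels), "rvec" (rotation vector, rad) and "tvec" (3), from world to camera coordinates, as OpenCV has them; the wrist camera has in their place "mount" (4x4, takes a point from camera to tool coordinates, whose origin is the TCP and whose axes are the flange's). Camera axes: x right, y down, z forward; pixel columns grow to the right and rows downward; lengths in m; the calibration is good to about 2 mm. A picture is of the moment at which its call begins: read the wrist's pose just before it. camera_info takes no time and is no camera call.
- bot.hand_in(): hands the job in; it is judged then, once.
Trained networks look in the newest picture that a camera, given by its name, has taken for a name from the list of things; names that differ only in an ending like _2 or _b are one class to them, and where a whole thing is asked for, a point or a joint stands for the part that bears it (a point fixed in the world has none). Each returns a list of dicts, best first, with "p" (0 to 1); they miss things now and then, are a little off and sometimes report something else, mostly with a low value. They report only what shows in the picture. A call takes as long as a camera call. They do not tell look-alikes from the thing itself.
- bot.outline_of(camera, target): "mask" (420x560 bool, what is visible of it) and "xy" ([column, row] as shares, 0 to 1, of the picture: columns of its width, rows of its height, amid what is visible of it).
- bot.pinpoint(camera, target): "xy" ([column, row] as shares, 0 to 1, of the picture: columns of its width, rows of its height: a listed point, or the origin of a listed thing).
The state is a dict: "time_s": time; "joint_positions": joint angles; "qvel": joint speeds; "tau": joint torques, N m; "position": TCP position; "tcp_rot": TCP orientation; "force": force on the tool from outside, world axes, zero at the start; "moment": the same for the moment, N m; "opening": opening from 0.0 (shut) to 1.0 (fully open); "grasp_force": force on a finger pad.
Only numpy, scipy, OpenCV 4.12 (cv2) and the standard library are available. Lean on these libraries where they do the work, as an engineer would, in place of code of your own. Each camera call takes 0.05 s, during which the arm holds its last target. There are 200 camera calls.

TASK

Set the loose tubular pottery foot up so that its broken end can be cleaned: lower it (do not drop it) into the V-cradle so that it beds in both V-blocks, with its rounded toe up against the end stop and its broken end out over the open end. Then bring the hold-down arm in line over the foot and press it down until its rubber pad bears on the foot and stays there. Leave the two jars, the bottle and the conical foot standing where they are, and do not let the tubular foot fall on the bench.

Things in the scene. Friction and masses are not known exactly. Their poses are not given: they have to be found in the camera images.
- foot: the loose tubular pottery foot: a cylinder of diameter 44, length 150, 0.2 to 0.35 kg, buff with darker bands, starting on the foam rest. One end is the rounded toe (narrowing to 30 over its last 12), the other the ragged break with chips up to 5 long. Origin mid-axis; x along the axis to the toe (it may be rolled about x by any angle).
- foot_toe (a point): tip of the foot's rounded toe: on its axis, 75 from its origin
- cradle: V-cradle fixed to the bench: grey base plate 225 x 90 x 14 that carries two aluminium V-blocks lined with cork, an end stop and a post. Origin under the plate, midway between the V-blocks (plate from x = -80 to 145); x runs along the V towards the stop, z up.
- seat (a point): where the foot's origin lies when it is bedded with its toe against the stop: 51 above the cradle's origin. Around it the two V-blocks, each 30 long along x, at x = -63 to -33 and 33 to 63 (a gap of 66 between them), 76 wide, 48 high; 90 degree V with its apex 20 above the bench, mouth 56 wide
- stop (a point): middle of the end stop's face on the V axis, at x = 75, y = 0 of the cradle, 51 up: an upright aluminium plate 8 thick, 44 wide, its top 66 above the bench
- post_top (a point): top of the steel post that carries the hold-down: diameter 16, 214 high, at x = 115, y = 0 of the cradle
- collar (a joint): height of the hold-down on the post: 0 at the top of its travel, grows in metres as it is pushed down, up to 0.075. The pad's underside is 133 mm above the bench at 0 and meets a bedded foot at 0.060. A friction collar: it stays where it is left; about 4 N push it down, about 12 N raise it.
- swing_arm (a joint): angle of the hold-down arm about the post (rad), seen from above counter-clockwise positive: 0 = in line over the V, pad above the middle of the gap; range -1.7 to 1.7. It turns with about 1 N at the knob and stays where it is left. It starts raised, anywhere from straight over the V (where it blocks the way in from above) to well aside.
- knob (a point): middle of the black grip knob on the end of the hold-down arm: an upright cylinder of diameter 28 and height 38, 115 from the post's axis, to be pinched from above; the boss below it (diameter 34) has its top 29 below this point, the arm is a flat bar 26 wide
- pad (a point): middle of the underside of the rubber pad (diameter 28), 65 straight under knob when free; the pad is sprung: it gives up to 8 into the arm at about 1.2 N per mm. Pushing the arm 4 to 7 mm on after the pad has touched the foot clamps it well (letting go of the knob may lift the arm by a millimetre or so)
- rest: white foam rest on which the foot starts: block 150 x 80 x 30, fixed, with low ridges 5.5 high beside the foot at both ends, none in the middle 70. Origin under its centre; x along the foot.
- jar: bystander: glass jar with white lid, diameter 66, 95 high; origin at its foot's centre, z up
- low_jar: bystander: low glass jar with steel lid, diameter 62, 55 high, beside the V-blocks; origin at its foot's centre, z up
- bottle: bystander: white plastic bottle, diameter 60, 165 high; origin at its foot's centre, z up
- cone_foot: bystander: another pottery foot, conical, standing on its wide end: diameter 54 below, 100 high; origin under its centre, z up
There are look-alikes about, which are no part of the job. Leave any purple look-alike of the foot alone.

How it is judged (in metres and radians):
On the way:
1. the foot lies bedded in both V-blocks with its toe at the stop, before the hold-down bears on it (y of foot in the frame of cradle between -0.003 and 0.003 m and z of foot in the frame of cradle between 0.0475 and 0.0545 m and angle between the x axis of foot and the x axis of cradle, either way round below 0.06 rad and x of foot_toe in the frame of cradle between 0.069 and 0.078 m and contact force between swing_arm and foot below 0.1 N), for 0.2 s.
At the end, for the whole second after the job is handed in: the foot is bedded in both V-blocks (axis within 3 mm sideways, 3.5 mm in height, 0.06 rad), toe within 6 mm of the stop; the hold-down arm is in line over it (pad within 12 mm of the V's middle plane) and bears on it with over 1 N; all at rest (y of foot in the frame of cradle between -0.003 and 0.003 m and z of foot in the frame of cradle between 0.0475 and 0.0545 m and angle between the x axis of foot and the x axis of cradle, either way round below 0.06 rad and x of foot_toe in the frame of cradle between 0.069 and 0.078 m and y of pad in the frame of cradle between -0.012 and 0.012 m and contact force between swing_arm and foot above 1 N and linear speed of foot below 0.01 m/s); the robot touches nothing.
It fails at once if one of the jars, the bottle or the conical foot is moved by more than 25 mm or tipped over (distance of any of jar, low_jar, bottle, cone_foot from where it was at the start of the episode above 0.025 m or angle between any of jar, low_jar, bottle, cone_foot's own z axis and vertical above 0.3 rad).
It fails at once if the tubular foot falls on the bench (height (world z) of foot below 0.036 m).
It fails at once if the foot is dropped into the cradle (it comes down into the Vs faster than 0.45 m/s) (horizontal distance between foot and cradle below 0.08 m and height (world z) of foot below 0.08 m and linear speed of foot above 0.45 m/s).
It also fails if it takes over 72 s, if anything falls off the work surface, if the arm or the gripper's body presses on something with over 40 N, if the wrist force passes 120 N, or if a joint passes its speed limit or range.

## Working session

There is one attempt and no reset: what is moved stays moved. The work goes in short steps, Python scripts to look and compute and a tool call to move; the robot and the scene stay as the last step left them, time stands still between calls to the robot, and variables do not carry over. Pictures are saved under pics/ and viewed, at most 10 in all, crops included, and the job is handed in when it is done.

Besides the shell and the picture viewer there is one more tool, called after "Emit:" as name(argument=value, ...) on one line, values as JSON. apply_moves: Moves the arm, as the interface text tells. Its arguments: {"type":"object","properties":{"plan":{"type":"array","items":{"type":"number"}},"grip":{"type":"number"}},"required":["plan"]}

```bash
mkdir -p pics; ls; cat > h.py <<'E'
import numpy as np, cv2
from rig import bot
def K(name,ci=None):
    ci=ci or bot.camera_info(name); f=210/np.tan(np.radians(ci["vertical_fov"]/2)); return f,ci
def T_wc(name,st=None):
    ci=bot.camera_info(name)
    if "mount" in ci:
        T=np.eye(4);T[:3,:3]=np.array(st["tcp_rot"]).reshape(3,3);T[:3,3]=st["position"];return T@np.array(ci["mount"])
    R=cv2.Rodrigues(np.array(ci["rvec"],float))[0];T=np.eye(4);T[:3,:3]=R.T;T[:3,3]=-R.T@np.array(ci["tvec"]).ravel();return T
def cloud(name,depth,st=None):
    f,ci=K(name);v,u=np.mgrid[0:420,0:560]
    P=np.stack([(u-ci["cx"])/f*depth,(v-ci["cy"])/f*depth,depth],-1)
    T=T_wc(name,st);return P@T[:3,:3].T+T[:3,3]
def ray(name,xy,z,st=None):
    f,ci=K(name);d=np.array([(xy[0]*560-ci["cx"])/f,(xy[1]*420-ci["cy"])/f,1]);T=T_wc(name,st);d=T[:3,:3]@d
    return T[:3,3]+d*(z-T[2,3])/d[2]
def save(n,im): cv2.imwrite("pics/"+n+".png",im[:,:,::-1])
E
python3 - <<'E'
from h import *
st=bot.read_state()
print(bot.hold_point_z, bot.camera_info("scene"),bot.camera_info("top"))
a,da=bot.capture("top");b,db=bot.capture("scene")
save("top",a);save("scene",b);np.savez("d0.npz",a=a,da=da,b=b,db=db)
P=cloud("top",da)
for t,z in [("foot",.05),("foot_toe",.05),("seat",.051),("stop",.051),("cradle",0),("post_top",.214),("knob",.198),("pad",.133),("rest",0),("jar",0),("low_jar",0),("bottle",0),("cone_foot",0)]:
    for r in bot.pinpoint("top",t)[:3]:
        print(t,round(r["p"],2),np.round([r["xy"][0]*560,r["xy"][1]*420],0),np.round(ray("top",r["xy"],z),3))
E
```

```text
pics
0.0187 {'vertical_fov': 56.83146090054042, 'cx': 282.800684601207, 'cy': 206.9479715021308, 'rvec': array([ 1.79259512,  1.28011345, -0.70184522]), 'tvec': array([-0.195099  , -0.15539462,  1.54863071])} {'vertical_fov': 49.83467376722912, 'cx': 281.4191387141615, 'cy': 214.29925497829092, 'rvec': array([ 2.14529999, -2.10782702,  0.20920675]), 'tvec': array([-0.00133312,  0.59610095,  1.10047566])}
foot 0.96 [210. 158.] [0.745 0.198 0.05 ]
foot 0.81 [134. 231.] [0.548 0.383 0.05 ]
foot 0.75 [290. 304.] [ 0.372 -0.017  0.05 ]
foot_toe 0.97 [125. 205.] [0.615 0.412 0.05 ]
foot_toe 0.97 [200. 136.] [0.803 0.229 0.05 ]
foot_toe 0.89 [317. 288.] [ 0.412 -0.082  0.05 ]
seat 0.88 [357. 226.] [ 0.569 -0.184  0.051]
stop 0.86 [332. 229.] [ 0.562 -0.12   0.051]
cradle 0.57 [357. 228.] [ 0.572 -0.194  0.   ]
post_top 0.67 [321. 224.] [ 0.547 -0.078  0.214]
knob 0.68 [346. 183.] [ 0.643 -0.135  0.198]
knob 0.63 [358. 227.] [ 0.543 -0.16   0.198]
rest 0.86 [209. 234.] [0.55 0.2  0.  ]
jar 0.79 [415. 241.] [ 0.541 -0.348  0.   ]
low_jar 0.8 [348. 186.] [ 0.69  -0.171  0.   ]
low_jar 0.57 [404. 202.] [ 0.648 -0.323  0.   ]
bottle 0.6 [406. 201.] [ 0.651 -0.329  0.   ]
cone_foot 0.9 [221. 285.] [0.417 0.164 0.   ]
```

View pics/top.png

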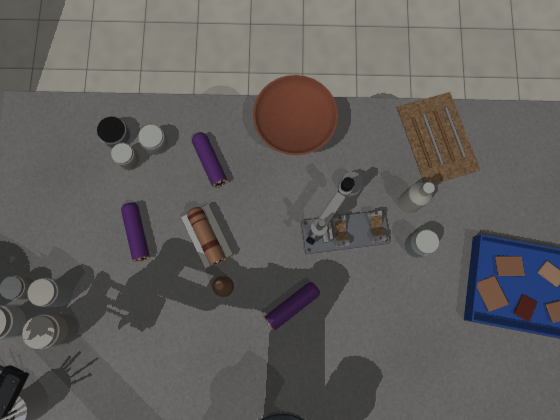

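View pics/scene.png

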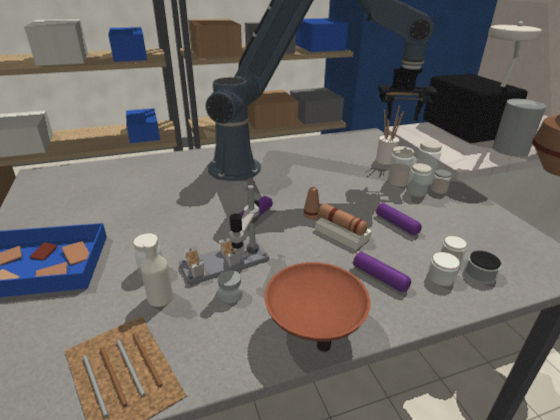

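```bash
python3 - <<'E'
from h import *
d=np.load("d0.npz");a=d["a"];P=cloud("top",d["da"])
save("crop1",np.hstack([cv2.resize(a[190:280,165:255],(400,400),interpolation=3),cv2.resize(a[165:255,300:390],(400,400),interpolation=3)]))
# foot: mask from outlines, brown colour
hsv=cv2.cvtColor(a,cv2.COLOR_RGB2HSV)
roi=np.zeros(a.shape[:2],bool);roi[200:272,180:232]=1
m=roi&(hsv[...,1]>60)&(P[...,2]>.045)
Q=P[m];print(len(Q),Q[:,2].max(),np.percentile(Q[:,2],95))
r=cv2.minAreaRect(Q[:,:2].astype(np.float32));print(r)
c=Q[:,:2].mean(0);w,v=np.linalg.eigh(np.cov((Q[:,:2]-c).T));print(c,v[:,1])
t=(Q[:,:2]-c)@v[:,1];print(t.min(),t.max())
# cradle region heights
for nm,z0,z1 in [("plate",.009,.019),("blocks",.043,.053),("stop",.06,.07),("arm",.13,.17),("high",.18,.24)]:
    roi=np.zeros(a.shape[:2],bool);roi[165:260,295:395]=1
    m=(P[...,2]>z0)&(P[...,2]<z1)&roi
    Q=P[m];
    if len(Q)>5: print(nm,len(Q),cv2.minAreaRect(Q[:,:2].astype(np.float32)),np.median(Q,0))
E
```

```text
995 1.1923478964842502 0.0743650434954786
((0.4762694537639618, 0.14766615629196167), (0.31708815693855286, 0.07032326608896255), 41.14282989501953)
[0.53607567 0.19785196] [-0.85986332 -0.51052431]
-0.08059825317132341 0.2265896578479674
plate 1510 ((0.6024041175842285, -0.15420691668987274), (0.17249450087547302, 0.22475875914096832), 8.34301471710205) [ 0.55528032 -0.17853357  0.01321015]
blocks 346 ((0.5991106629371643, -0.19525094330310822), (0.16560541093349457, 0.19727833569049835), 66.29331970214844) [ 0.58615225 -0.17886961  0.04744237]
stop 57 ((0.6044675707817078, -0.1399737298488617), (0.026094313710927963, 0.148994579911232), 63.592201232910156) [ 0.55408874 -0.11405446  0.06499743]
arm 669 ((0.5838109850883484, -0.09953747689723969), (0.03811999782919884, 0.16629545390605927), 58.752838134765625) [ 0.58392993 -0.10018811  0.1467293 ]
high 184 ((0.6019493341445923, -0.10880258679389954), (0.02712743543088436, 0.13521745800971985), 54.17032241821289) [ 0.63975489 -0.1353453   0.19696009]
```

View pics/crop1.png

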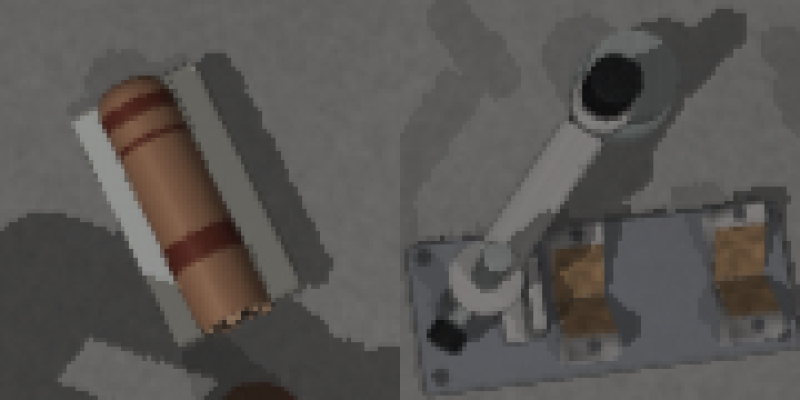

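The left crop shows the banded buff tube. Its rounded toe is at top px (193,208) and its ragged break at (220,263). The other three candidates, at (209,160), (134,231) and (293,305), are purple look-alikes, so the banded one is the foot. The right crop shows the knob swung aside at (347,184).

```bash
python3 - <<'E'
from h import *
d=np.load("d0.npz");a=d["a"];P=cloud("top",d["da"])
hsv=cv2.cvtColor(a,cv2.COLOR_RGB2HSV)
def big(m):
    n,l,s,_=cv2.connectedComponentsWithStats(m.astype(np.uint8));return l==1+np.argmax(s[1:,4])
roi=np.zeros(a.shape[:2],bool);roi[200:272,180:232]=1
Q=P[big(roi&(hsv[...,1]>60)&(P[...,2]>.05)&(P[...,2]<.09))]
r=cv2.minAreaRect(Q[:,:2].astype(np.float32));print("foot",len(Q),r,np.percentile(Q[:,2],[50,98]))
roi[:]=0;roi[200:260,295:395]=1
m=big(roi&(P[...,2]>.006)&(P[...,2]<.12))
r=cv2.minAreaRect(P[m][:,:2].astype(np.float32));print("plate",m.sum(),r)
roi[:]=0;roi[165:260,295:395]=1
Q=P[big(roi&(P[...,2]>.185)&(P[...,2]<.24))];print("high",cv2.minAreaRect(Q[:,:2].astype(np.float32)),Q[:,2].max())
dd=P[190:250,295:335].reshape(-1,3);dd=dd[dd[:,2]>.19];print("post",len(dd),np.median(dd,0),dd[:,2].max())
print({k:np.round(v,3) for k,v in bot.read_state().items() if k in("position","tcp_rot","opening")}, bot.camera_info("wrist"))
E
```

```text
foot 989 ((0.5383850336074829, 0.20059344172477722), (0.15406689047813416, 0.042556874454021454), 27.666105270385742) [0.06943399 0.07526706]
plate 2517 ((0.5620371103286743, -0.16074663400650024), (0.09071716666221619, 0.22615234553813934), 8.34301471710205)
high ((0.6454046368598938, -0.14018107950687408), (0.0266402680426836, 0.026056326925754547), 36.163578033447266) 0.20033093750034703
post 62 [ 0.54646414 -0.07704254  0.21260629] 1.1923478964842502
{'position': array([0.235, 0.579, 0.223]), 'tcp_rot': array([[-0.926,  0.376, -0.   ],
       [ 0.376,  0.926,  0.   ],
       [ 0.   ,  0.   , -1.   ]]), 'opening': np.float64(0.997)} {'vertical_fov': 70.31086742150342, 'cx': 283.87541544033024, 'cy': 209.07833585174328, 'mount': array([[-6.54616162e-04, -9.61529171e-01, -2.74702065e-01,
         7.43448075e-02],
       [ 9.99999357e-01, -3.75201274e-04, -1.06969990e-03,
        -1.48751831e-04],
       [ 9.25479092e-04, -2.74702589e-01,  9.61528799e-01,
        -1.62326548e-01],
       [ 0.00000000e+00,  0.00000000e+00,  0.00000000e+00,
         1.00000000e+00]])}
```

Emit:
apply_moves(plan=[0,0,1,0,0.5,-0.96,0.3,-0.5,0.55,-0.96,0.25,-0.5,0.55,-0.96,0,0,0.55,-0.96,0,0,0.55,-0.96,0,0,0.55,-0.96,0,0,0.55,-0.96,0,0,0.55,-0.96,0,0,0.55,-0.96,0,0,0.55,-0.96,0,0,0.55,-0.96,0,0])

```text
time_s: 2.25
position: [0.5359, 0.0494, 0.3003]
tcp_rot: [[-0.847, 0.532, 0.001], [0.532, 0.847, 0.0], [-0.001, 0.001, -1.0]]
force: [0.4, 1.1, -0.8]
opening: 1.004
grasp_force: 0.0
```

Emit:
apply_moves(plan=[0.55,-0.96,0,0,0.55,-0.96,0,0,0.55,-0.96,0,0,0.55,-0.94,0,0,0,0,0,0,0,0,0,0])

```text
time_s: 3.0
position: [0.6445, -0.1395, 0.2995]
tcp_rot: [[-0.847, 0.532, -0.001], [0.532, 0.847, 0.001], [0.002, 0.0, -1.0]]
force: [-0.6, -0.2, -0.1]
opening: 1.001
grasp_force: 0.0
```

```bash
python3 - <<'E'
from h import *
st=bot.read_state();w,dw=bot.capture("wrist");save("w1",w);np.savez("d1.npz",w=w,dw=dw)
print(st["position"],st["joint_positions"])
P=cloud("wrist",dw,st)
Z=P[...,2];ok=dw>0
for lo,hi in [(.19,.225),(.16,.18),(.14,.16)]:
    m=ok&(Z>lo)&(Z<hi)&(np.hypot(P[...,0]-.6,P[...,1]+.13)<.15)
    if m.sum()>20: Q=P[m];print(lo,len(Q),cv2.minAreaRect(Q[:,:2].astype(np.float32)),np.median(Q,0),Q[:,2].max())
for t,z in [("knob",.198),("post_top",.214),("seat",.051),("stop",.051)]:
    for r in bot.pinpoint("wrist",t)[:2]: print(t,r["p"],np.round(ray("wrist",r["xy"],z,st),4),np.array(r["xy"])*[560,420])
E
```

```text
[ 0.64451277 -0.13954205  0.29953996] [-2.19220107e+01  2.90958847e+01  7.13139119e+01  3.29677782e-02
  7.96947926e+01 -7.97969251e+01]
0.19 1085 ((0.6009426712989807, -0.11064460873603821), (0.02699594758450985, 0.13518109917640686), 56.8526725769043) [ 0.63871248 -0.13328861  0.19761881] 0.21685292366535608
0.16 128 ((0.598124623298645, -0.10921448469161987), (0.0271252803504467, 0.1107444167137146), 56.869144439697266) [ 0.63381426 -0.13009892  0.17127744] 0.17999894012381995
0.14 3513 ((0.5831753611564636, -0.09833585470914841), (0.039260074496269226, 0.16278047859668732), 58.493621826171875) [ 0.57837456 -0.09712014  0.14766664] 0.15973386698628778
knob 0.87 [ 0.6433 -0.1386  0.198 ] [284.312 206.514]
post_top 0.58 [ 0.5489 -0.0774  0.214 ] [286.384  70.014]
seat 0.78 [ 0.5701 -0.1926  0.051 ] [222.096 154.392]
stop 0.91 [ 0.5534 -0.1179  0.051 ] [261.184 112.896]
```

View pics/w1.png

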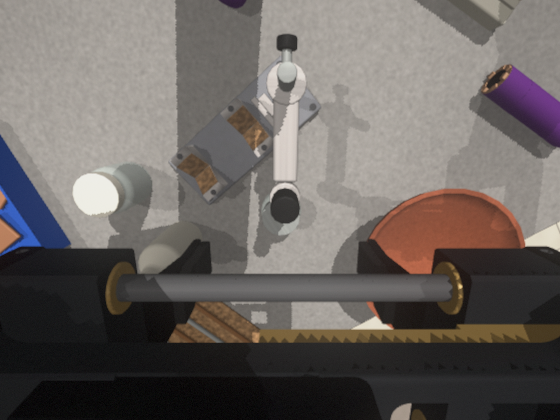

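The wrist view shows the knob at px (284,206), the post at (286,75) and the V-blocks at (245,125) and (198,175). I'll pinch the knob and swing it further aside.

Emit:
apply_moves(plan=[0,0,-0.84,0,0,0,-0.84,0,0,0,-0.84,0,0,0,0,0])

```text
time_s: 3.75
position: [0.6424, -0.1381, 0.1708]
tcp_rot: [[-0.848, 0.531, -0.008], [0.531, 0.848, 0.003], [0.008, -0.001, -1.0]]
force: [0.4, 1.1, 0.6]
opening: 0.997
grasp_force: 0.0
```

Emit:
apply_moves(plan=[0,0,0,0,0,0,0,0,0,0,0,0,0,0,0,0,0,0,0,0,0,0,0,0], grip=1)

```text
time_s: 4.5
position: [0.6451, -0.14, 0.1741]
tcp_rot: [[-0.847, 0.532, -0.0], [0.532, 0.847, 0.0], [0.0, 0.0, -1.0]]
force: [0.4, 0.2, 0.7]
opening: 0.401
grasp_force: 0.0
```

Emit:
apply_moves(plan=[0,0,0,0,0,0,0,0,0,0,0,0])

```text
time_s: 4.88
position: [0.6452, -0.1398, 0.174]
tcp_rot: [[-0.847, 0.532, 0.0], [0.532, 0.847, 0.0], [0.0, 0.0, -1.0]]
force: [0.8, 0.9, 0.1]
opening: 0.315
grasp_force: 30.0
```

Emit:
apply_moves(plan=[0.1,0.17,0,0.5,0.1,0.17,0,0.5,0.06,0.19,0,0.5,0.06,0.19,0,0.5,0.03,0.2,0,0.5,0.02,0.2,0,0.5,-0.01,0.2,0,0.5,-0.01,0.2,0,0.5,0,0,0,0])

```text
time_s: 6.0
position: [0.6629, -0.0634, 0.1741]
tcp_rot: [[-0.991, -0.138, 0.001], [-0.138, 0.991, -0.0], [-0.001, -0.0, -1.0]]
force: [0.9, 0.4, -0.2]
opening: 0.317
grasp_force: 30.0
```

Emit:
apply_moves(plan=[0,0,0,0,0,0,0,0,0,0,0,0,0,0,0,0,0,0,0.8,0,0,0,0.8,0,0,0,0.9,0], grip=-1)

```text
time_s: 6.88
position: [0.6622, -0.064, 0.2997]
tcp_rot: [[-0.991, -0.137, -0.001], [-0.137, 0.991, 0.0], [0.001, 0.0, -1.0]]
force: [0.9, -0.1, -0.7]
opening: 0.975
grasp_force: 0.0
```

Emit:
apply_moves(plan=[-0.15,0.33,0,-1,-0.15,0.33,0,-1,-0.15,0.33,0,-1,-0.15,0.33,0,-1,-0.15,0.33,0,-1,-0.15,0.33,0,-1,-0.15,0.33,0,-1,-0.15,0.33,0,-1,-0.16,0.33,0,-1,-0.16,0.33,0,-1,-0.16,0.33,0,-1,-0.16,0.33,0,-1])

```text
time_s: 8.38
position: [0.5703, 0.1345, 0.2991]
tcp_rot: [[0.382, 0.924, -0.0], [0.924, -0.382, -0.0], [-0.0, -0.0, -1.0]]
force: [1.0, -0.9, -0.5]
opening: 0.998
grasp_force: 0.0
```

Emit:
apply_moves(plan=[-0.16,0.33,0,-1,-0.16,0.33,0,-1,-0.16,0.33,0,-1,-0.16,0.34,0,-1,0,0,-0.5,0,0,0,-0.5,0,0,0,0,0,0,0,0,0])

```text
time_s: 9.38
position: [0.5393, 0.2005, 0.2499]
tcp_rot: [[0.884, 0.468, 0.001], [0.468, -0.884, 0.0], [0.001, 0.0, -1.0]]
force: [-0.2, -0.6, 0.9]
opening: 1.0
grasp_force: 0.0
```

```bash
python3 - <<'E'
from h import *
st=bot.read_state();w,dw=bot.capture("wrist");save("w2",w);np.savez("d2.npz",w=w,dw=dw)
R=np.array(st["tcp_rot"]).reshape(3,3);print(st["position"],np.degrees(np.arctan2(R[1,1],R[0,1])),st["joint_positions"])
P=cloud("wrist",dw,st);hsv=cv2.cvtColor(w,cv2.COLOR_RGB2HSV)
m=(hsv[...,1]>60)&(P[...,2]>.05)&(P[...,2]<.09)&(np.hypot(P[...,0]-.538,P[...,1]-.2)<.1)
n,l,s,_=cv2.connectedComponentsWithStats(m.astype(np.uint8));m=l==1+np.argmax(s[1:,4])
Q=P[m];print(len(Q),cv2.minAreaRect(Q[:,:2].astype(np.float32)),np.percentile(Q[:,2],[2,50,98]))
for t,z in [("foot",.053),("foot_toe",.053)]:
    for r in bot.pinpoint("wrist",t)[:2]: print(t,r["p"],np.round(ray("wrist",r["xy"],z,st),4))
E
```

```text
[0.53931784 0.2005491  0.24989122] -62.11722267178144 [ 9.27589534e+00  2.45759640e+01  8.76130097e+01 -1.06639297e-03
  6.77280701e+01  7.13935027e+01]
4391 ((0.5388399958610535, 0.20165149867534637), (0.15316610038280487, 0.04292783886194229), 27.538373947143555) [0.05852597 0.07150315 0.07512979]
foot 0.97 [0.54   0.2014 0.053 ]
foot 0.82 [0.7417 0.2112 0.053 ]
foot_toe 0.87 [0.6062 0.241  0.053 ]
foot_toe 0.57 [0.6238 0.4001 0.053 ]
```

Emit:
apply_moves(plan=[0,0.02,-0.8,0,0,0,-0.8,0,0,0,-0.8,0,0,0,-0.8,0,0,0,-0.6,0,0,0,-0.3,0,0,0,-0.16,0,0,0,0,0])

```text
time_s: 10.52
position: [0.5392, 0.2016, 0.0365]
tcp_rot: [[0.884, 0.468, 0.001], [0.468, -0.884, 0.0], [0.001, 0.0, -1.0]]
force: [-0.2, -0.0, -0.2]
opening: 0.999
grasp_force: 0.0
```

Emit:
apply_moves(plan=[0,0,0,0,0,0,0,0,0,0,0,0,0,0,0,0,0,0,0,0,0,0,0,0], grip=1)

```text
time_s: 11.28
position: [0.5384, 0.2019, 0.0361]
tcp_rot: [[0.884, 0.467, -0.0], [0.467, -0.884, 0.001], [-0.0, -0.001, -1.0]]
force: [-0.9, 2.4, 1.8]
opening: 0.496
grasp_force: 30.0
```

Emit:
apply_moves(plan=[0,0,0.2,0,0,0,0.5,0,0,0,0.8,0,0,0,0.8,0,0,0,0.8,0,0,0,0.8,0,0,0,0.7,0,0,0,0,0])

```text
time_s: 12.28
position: [0.5404, 0.2017, 0.2693]
tcp_rot: [[0.884, 0.468, 0.007], [0.468, -0.884, 0.001], [0.007, 0.003, -1.0]]
force: [0.6, -0.6, -3.5]
opening: 0.499
grasp_force: 30.0
```

```bash
python3 - <<'E'
from h import *
from scipy.optimize import least_squares
st=dict(position=[0.64451277,-0.13954205,0.29953996],tcp_rot=[[-0.847,0.532,-0.001],[0.532,0.847,0.001],[0.002,0,-1]])
R=np.array(st["tcp_rot"]);u,_,v=np.linalg.svd(R);st["tcp_rot"]=u@v
d=np.load("d1.npz");P=cloud("wrist",d["dw"],st);w=d["w"]
near=(np.hypot(P[...,0]-.567,P[...,1]+.175)<.2)&(d["dw"]>0)
m=near&(P[...,2]>.007)&(P[...,2]<.12)
n,l,s,c=cv2.connectedComponentsWithStats(m.astype(np.uint8))
for i in range(1,n):
    if s[i,4]>300:
        Q=P[l==i];print(s[i],cv2.minAreaRect(Q[:,:2].astype(np.float32)),np.median(Q,0))
hsv=cv2.cvtColor(w,cv2.COLOR_RGB2HSV)
c=near&(hsv[...,1]>80)&(P[...,2]>.017)&(P[...,2]<.06)&(P[...,0]<.63)
n,l,s,_=cv2.connectedComponentsWithStats(c.astype(np.uint8))
for i in range(1,n):
    if s[i,4]>80: Q=P[l==i];print("cork",s[i],cv2.minAreaRect(Q[:,:2].astype(np.float32)))
# same cork from top
d=np.load("d0.npz");P=cloud("top",d["da"]);hsv=cv2.cvtColor(d["a"],cv2.COLOR_RGB2HSV)
c=(np.hypot(P[...,0]-.567,P[...,1]+.175)<.1)&(hsv[...,1]>80)&(P[...,2]>.017)&(P[...,2]<.06)
n,l,s,_=cv2.connectedComponentsWithStats(c.astype(np.uint8))
for i in range(1,n):
    if s[i,4]>40: Q=P[l==i];print("corktop",s[i],cv2.minAreaRect(Q[:,:2].astype(np.float32)))
E
```

```text
[ 168   56  113  149 7082] ((0.5620464086532593, -0.16007187962532043), (0.09015702456235886, 0.22407585382461548), 8.204989433288574) [ 0.55968382 -0.1812066   0.01532434]
[298  88  23  40 484] ((0.5764136910438538, -0.06466525793075562), (0.03427025303244591, 0.04266113042831421), 8.312958717346191) [ 0.58050246 -0.05785322  0.01414226]
[  73  162   79   56 3144] ((0.5293041467666626, -0.342548131942749), (0.057017553597688675, 0.06465013325214386), 70.96745300292969) [ 0.53060745 -0.3300112   0.09142934]
[261 194  40  42 619] ((0.6899787783622742, -0.1755216419696808), (0.05993496999144554, 0.0445074662566185), 41.50972366333008) [ 0.69292169 -0.18220333  0.05537919]
[ 138  222   64   49 1475] ((0.6346129179000854, -0.3244965076446533), (0.05767947807908058, 0.03296121582388878), 56.50857925415039) [ 0.63027245 -0.31119321  0.08705824]
cork [221   0  24   8 124] ((0.420794278383255, -0.07488666474819183), (0.029448114335536957, 0.006415954791009426), 56.80673599243164)
cork [228 106  40  43 779] ((0.5591878890991211, -0.1425265371799469), (0.05103917792439461, 0.02809491939842701), 8.162262916564941)
cork [178 154  39  40 700] ((0.5731235146522522, -0.23769289255142212), (0.051121875643730164, 0.028659535571932793), 7.995745658874512)
corktop [371 216  14  20 207] ((0.5741243958473206, -0.23966091871261597), (0.04951849952340126, 0.029253818094730377), 6.966353416442871)
corktop [335 220  13  21 203] ((0.5604243874549866, -0.14555086195468903), (0.0498770996928215, 0.028177475556731224), 7.943299770355225)
```

Emit:
apply_moves(plan=[0.04,-0.3,0,0.3,0.05,-0.6,0,0.6,0.05,-0.75,0,0.7,0.05,-0.8,0,0.7,0.05,-0.8,0,0.7,0.05,-0.8,0,0.7,0.05,-0.8,0,0.7,0.05,-0.8,0,0.7,0.05,-0.8,0,0.7,0.05,-0.75,0,0.7,0.05,-0.5,0,0.5,0.03,-0.27,0,0.03])

```text
time_s: 13.78
position: [0.566, -0.1979, 0.2639]
tcp_rot: [[-0.14, 0.99, -0.003], [0.99, 0.14, 0.002], [0.002, -0.003, -1.0]]
force: [-0.4, 0.5, -3.3]
opening: 0.496
grasp_force: 30.0
```

Emit:
apply_moves(plan=[0,0,0,0,0,0,-0.4,0,0,0,-0.8,0,0,0,-0.8,0,0,0,-0.5,0,0,0,-0.2,0,0,0,0,0,0,0,0,0])

```text
time_s: 14.78
position: [0.5681, -0.1971, 0.1324]
tcp_rot: [[-0.143, 0.99, 0.002], [0.99, 0.143, -0.001], [-0.002, 0.002, -1.0]]
force: [-0.6, 0.2, -3.0]
opening: 0.496
grasp_force: 30.0
```

```bash
python3 - <<'E'
from h import *
st=bot.read_state();w,dw=bot.capture("wrist");a,da=bot.capture("top");save("w3",np.vstack([w[0:300],cv2.resize(a[160:270,290:400],(560,300),interpolation=3)[:300]]));np.savez("d3.npz",w=w,dw=dw,a=a,da=da)
R=np.array(st["tcp_rot"]).reshape(3,3);print(st["position"],np.degrees(np.arctan2(R[1,1],R[0,1])),st["joint_positions"],st["force"])
for n,d,im in (("wrist",dw,w),("top",da,a)):
    P=cloud(n,d,st);hsv=cv2.cvtColor(im,cv2.COLOR_RGB2HSV)
    m=(hsv[...,1]>60)&(abs(P[...,2]-st["position"][2]-.025)<.025)&(np.hypot(P[...,0]-.5674,P[...,1]+.197)<.1)
    Q=P[m]
    if len(Q)>20: print(n,len(Q),cv2.minAreaRect(Q[:,:2].astype(np.float32)),np.percentile(Q[:,2],98))
    for t,z in [("foot_toe",st["position"][2]+.018),("foot",st["position"][2]+.018)]:
        for r in bot.pinpoint(n,t)[:2]: print(t,r["p"],np.round(ray(n,r["xy"],z,st),4))
E
```

```text
[ 0.56809467 -0.19706472  0.13235194] 8.209619329847394 [-2.97718384e+01  3.48341683e+01  9.03653429e+01  7.32326252e-03
  5.46525516e+01 -3.79855961e+01] [-0.55057343  0.18165709 -3.02561379]
wrist 15230 ((0.5680646896362305, -0.17629973590373993), (0.05390302464365959, 0.1117478460073471), 3.895054340362549) 0.17100453077104824
foot_toe 0.96 [ 0.5573 -0.1211  0.1504]
foot_toe 0.87 [ 0.4824 -0.1007  0.1504]
top 208 ((0.5657840967178345, -0.1337731033563614), (0.02894921414554119, 0.05058097839355469), 64.20784759521484) 0.172097301802525
foot_toe 0.69 [0.5975 0.3702 0.1504]
foot_toe 0.61 [0.7688 0.2184 0.1504]
foot 0.72 [0.7117 0.1825 0.1504]
foot 0.59 [0.5335 0.3501 0.1504]
```

View pics/w3.png

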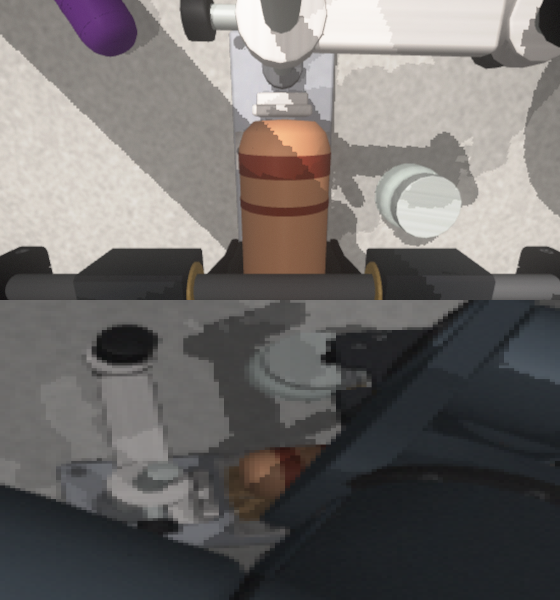

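The wrist view shows the foot level over the V. Its toe is at px (285,122), about 3 mm short of the stop plate at (285,105), and the arm is aside along the top. I'll lower it now.

Emit:
apply_moves(plan=[0,-0.02,-0.4,0,0,0,-0.5,0,0,0,-0.4,0,0,0,-0.3,0,0,0,-0.16,0,0,0,0,0])

```text
time_s: 15.82
position: [0.567, -0.1979, 0.0427]
tcp_rot: [[-0.142, 0.99, -0.001], [0.99, 0.142, 0.0], [0.0, -0.001, -1.0]]
force: [0.0, -0.1, -2.5]
opening: 0.5
grasp_force: 30.0
```

Emit:
apply_moves(plan=[0,0,-0.06,0,0,0,-0.04,0,0,0,0,0,0,0,0,0])

```text
time_s: 16.32
position: [0.5673, -0.198, 0.0383]
tcp_rot: [[-0.143, 0.99, 0.0], [0.99, 0.143, -0.0], [-0.0, 0.0, -1.0]]
force: [-0.3, 0.6, -2.4]
opening: 0.496
grasp_force: 30.0
```

Emit:
apply_moves(plan=[0,0,-0.02,0,0,0,-0.02,0,0,0,0,0,0,0,0,0])

```text
time_s: 16.82
position: [0.5671, -0.1979, 0.036]
tcp_rot: [[-0.143, 0.99, -0.0], [0.99, 0.143, 0.0], [0.0, -0.0, -1.0]]
force: [0.8, 0.1, -1.7]
opening: 0.494
grasp_force: 30.0
```

Emit:
apply_moves(plan=[0,0,-0.02,0,0,0,0,0,0,0,0,0])

```text
time_s: 17.2
position: [0.5672, -0.198, 0.0354]
tcp_rot: [[-0.143, 0.99, 0.0], [0.99, 0.143, -0.0], [-0.0, 0.0, -1.0]]
force: [-0.7, -0.1, 2.3]
opening: 0.498
grasp_force: 30.0
```

Emit:
apply_moves(plan=[0,0.03,0,0,-0.01,0.03,0,0,0,0,0,0])

```text
time_s: 17.58
position: [0.5668, -0.1956, 0.0353]
tcp_rot: [[-0.143, 0.99, 0.0], [0.99, 0.143, -0.001], [-0.001, 0.0, -1.0]]
force: [-2.6, -4.5, 3.1]
opening: 0.498
grasp_force: 30.0
```

Emit:
apply_moves(plan=[0,0.02,0,0,0,0.02,0,0,0,0,0,0])

```text
time_s: 17.95
position: [0.5665, -0.1937, 0.0353]
tcp_rot: [[-0.143, 0.99, -0.0], [0.99, 0.143, -0.001], [-0.001, -0.0, -1.0]]
force: [-3.2, -5.4, 2.6]
opening: 0.5
grasp_force: 30.0
```

Emit:
apply_moves(plan=[0,0.02,0,0,0,0.02,0,0,0,0,0,0])

```text
time_s: 18.32
position: [0.5666, -0.1937, 0.0354]
tcp_rot: [[-0.144, 0.99, 0.0], [0.99, 0.144, -0.004], [-0.004, -0.0, -1.0]]
force: [-5.3, -10.3, 1.6]
opening: 0.496
grasp_force: 30.0
```

```bash
python3 - <<'E'
from h import *
st=bot.read_state();w,dw=bot.capture("wrist");save("w4",w[0:300]);np.savez("d4.npz",w=w,dw=dw)
print(st["position"],st["force"])
for t,z in [("foot_toe",.051),("stop",.051)]:
    for r in bot.pinpoint("wrist",t)[:1]: print(t,r["p"],np.round(ray("wrist",r["xy"],z,st),4))
E
```

```text
[ 0.56661273 -0.19368479  0.03536035] [ -5.3017531  -10.27735403   1.59378533]
foot_toe 0.94 [ 0.4399 -0.0878  0.051 ]
stop 0.74 [ 0.5562 -0.1175  0.051 ]
```

View pics/w4.png

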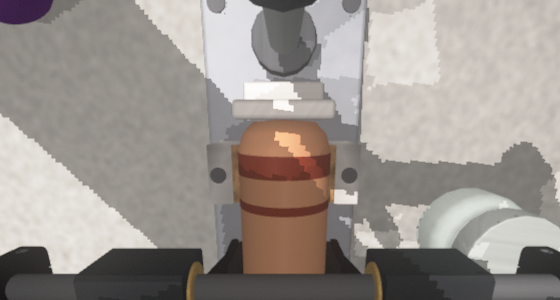

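The toe at px (285,122) meets the stop plate at (285,108) and the axial force is building, so it is seated. I'll ease off and release.

Emit:
apply_moves(plan=[-0.02,-0.03,-0.01,0,0,0,0,0])

```text
time_s: 18.73
position: [0.5665, -0.1937, 0.0353]
tcp_rot: [[-0.143, 0.99, 0.002], [0.99, 0.143, -0.002], [-0.002, 0.002, -1.0]]
force: [-2.0, -6.4, 4.5]
opening: 0.497
grasp_force: 30.0
```

Emit:
apply_moves(plan=[0,0,0,0,0,0,0,0,0,0,0,0,0,0,0,0,0,0,0,0,0,0,0,0], grip=-1)

```text
time_s: 19.48
position: [0.5656, -0.1924, 0.0345]
tcp_rot: [[-0.142, 0.99, -0.0], [0.99, 0.142, 0.0], [0.0, -0.0, -1.0]]
force: [-0.3, 0.2, 0.6]
opening: 0.987
grasp_force: 0.0
```

Emit:
apply_moves(plan=[0,0,0.3,0,0,0,0.6,0,0,0,0.8,0,0,0,0.8,0,0,0,0.8,0,0,0,0.8,0,0,0,0.8,0,0,0,0.5,0,0,0,0,0,0,0,0,0])

```text
time_s: 20.72
position: [0.5648, -0.192, 0.3038]
tcp_rot: [[-0.143, 0.99, -0.001], [0.99, 0.143, 0.001], [0.001, -0.001, -1.0]]
force: [-0.4, -1.0, -0.1]
opening: 1.001
grasp_force: 0.0
```

```bash
python3 - <<'E'
from h import *
st=bot.read_state();w,dw=bot.capture("wrist");save("w5",w);np.savez("d5.npz",w=w,dw=dw)
print(st["position"],st["force"])
P=cloud("wrist",dw,st);hsv=cv2.cvtColor(w,cv2.COLOR_RGB2HSV)
m=(hsv[...,1]>60)&(P[...,2]>.05)&(P[...,2]<.09)&(np.hypot(P[...,0]-.567,P[...,1]+.192)<.1)
n,l,s,_=cv2.connectedComponentsWithStats(m.astype(np.uint8));m=l==1+np.argmax(s[1:,4])
Q=P[m];print(len(Q),cv2.minAreaRect(Q[:,:2].astype(np.float32)),np.percentile(Q[:,2],[2,50,98]))
ax=np.array([-.143,.99]);t=(Q[:,:2]-[.5667,-.192])@ax
for a,b in((-.06,-.03),(.03,.06)):
    print(np.percentile(Q[(t>a)&(t<b),2],97))
for t,z in [("foot_toe",.051),("stop",.051),("foot",.051),("knob",.198),("post_top",.214)]:
    for r in bot.pinpoint("wrist",t)[:1]: print(t,r["p"],np.round(ray("wrist",r["xy"],z,st),4))
E
```

```text
[ 0.56481469 -0.19201966  0.3038441 ] [-0.448695   -0.99086988 -0.12521394]
3373 ((0.566667914390564, -0.19407030940055847), (0.04342024028301239, 0.15339386463165283), 8.160719871520996) [0.05720669 0.0704804  0.0744506 ]
0.07432537855465617
0.07428846434424666
foot_toe 0.94 [ 0.4225 -0.0871  0.051 ]
stop 0.63 [ 0.5568 -0.1166  0.051 ]
foot 0.98 [ 0.3783 -0.0318  0.051 ]
knob 0.6 [ 0.6584 -0.0673  0.198 ]
post_top 0.89 [ 0.5514 -0.0789  0.214 ]
```

View pics/w5.png

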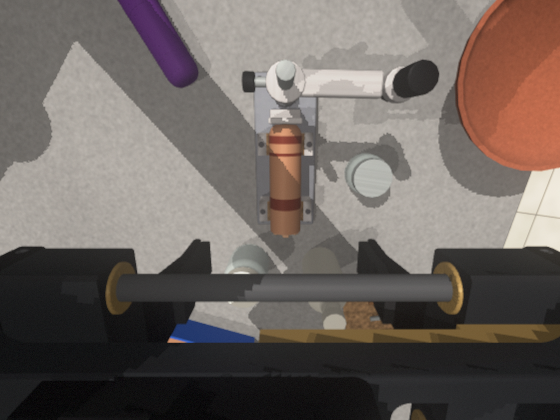

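The foot lies level in both Vs with its toe at the stop. The wrist view puts it from px (285,122) to (285,235), and the knob is at (415,78). Next I'll go over to the knob.

Emit:
apply_moves(plan=[0.22,0.29,0,1,0.22,0.29,0,1,0.22,0.29,0,1,0.22,0.29,0,1,0.22,0.28,0,1,0.22,0.28,0,1,0.22,0.28,0,1,0.21,0.28,0,1,0.21,0.28,0,0.9,0,0,0,0,0,0,0,0])

```text
time_s: 22.4
position: [0.6632, -0.0648, 0.3041]
tcp_rot: [[-0.992, -0.123, -0.001], [-0.123, 0.992, -0.0], [0.001, -0.0, -1.0]]
force: [-0.2, -0.2, 0.2]
opening: 0.999
grasp_force: 0.0
```

```bash
python3 - <<'E'
from h import *
st=bot.read_state();w,dw=bot.capture("wrist")
print(st["position"],st["joint_positions"])
P=cloud("wrist",dw,st);near=(np.hypot(P[...,0]-.662,P[...,1]+.0635)<.04)&(dw>0)&(P[...,2]>.185)&(P[...,2]<.23)
Q=P[near];print(len(Q),cv2.minAreaRect(Q[:,:2].astype(np.float32)),np.percentile(Q[:,2],[50,98]))
for r in bot.pinpoint("wrist","knob")[:1]: print(r["p"],np.round(ray("wrist",r["xy"],.198,st),4),np.array(r["xy"])*[560,420])
E
```

```text
[ 0.66320262 -0.06481953  0.3040788 ] [-1.51570652e+01  2.95006787e+01  6.98810153e+01 -3.03590990e-02
  8.06807009e+01 -1.12217143e+02]
693 ((0.6642805337905884, -0.06453127413988113), (0.02722688764333725, 0.026860542595386505), 51.549339294433594) [0.19685804 0.19843201]
0.58 [ 0.6579 -0.065   0.198 ] [285.32  201.684]
```

Emit:
apply_moves(plan=[0.01,0.01,-0.8,0,0,0,-0.8,0,0,0,-0.7,0,0,0,-0.34,0,0,0,0,0])

```text
time_s: 23.12
position: [0.6635, -0.0642, 0.1716]
tcp_rot: [[-0.992, -0.124, -0.002], [-0.124, 0.992, 0.001], [0.002, 0.001, -1.0]]
force: [-0.5, 0.2, -0.1]
opening: 1.0
grasp_force: 0.0
```

Emit:
apply_moves(plan=[0,0,0,0,0,0,0,0,0,0,0,0,0,0,0,0,0,0,0,0,0,0,0,0,0,0,0,0,0,0,0,0,0,0,0,0], grip=1)

```text
time_s: 24.25
position: [0.6641, -0.0638, 0.1725]
tcp_rot: [[-0.992, -0.125, -0.0], [-0.125, 0.992, 0.0], [0.0, 0.0, -1.0]]
force: [-0.5, 0.3, 0.6]
opening: 0.31
grasp_force: 30.0
```

```bash
python3 - <<'E'
import numpy as np
a=np.radians(np.linspace(6.9,-81.75,19));p=np.c_[.5503+.1148*np.cos(a),-.0782+.1148*np.sin(a)]
print(np.round(np.diff(p,axis=0)/.05,2).tolist(),np.degrees(a[0]-a[1]),p[-1])
E
```

```text
[[0.02, -0.2], [-0.0, -0.2], [-0.02, -0.2], [-0.04, -0.19], [-0.05, -0.19], [-0.07, -0.19], [-0.08, -0.18], [-0.1, -0.17], [-0.11, -0.16], [-0.13, -0.15], [-0.14, -0.14], [-0.15, -0.13], [-0.16, -0.11], [-0.17, -0.1], [-0.18, -0.08], [-0.18, -0.07], [-0.19, -0.05], [-0.19, -0.04]] 4.925000000000001 [ 0.56677295 -0.19181198]
```

Emit:
apply_moves(plan=[0.02,-0.2,0,-0.5,0,-0.2,0,-0.5,-0.02,-0.2,0,-0.5,-0.04,-0.19,0,-0.5,-0.05,-0.19,0,-0.5,-0.07,-0.19,0,-0.5,-0.08,-0.18,0,-0.5,-0.1,-0.17,0,-0.5,-0.11,-0.16,0,-0.5,-0.13,-0.15,0,-0.5])

```text
time_s: 25.5
position: [0.6341, -0.1559, 0.1723]
tcp_rot: [[-0.733, 0.681, -0.002], [0.681, 0.733, -0.0], [0.001, -0.002, -1.0]]
force: [-0.9, -0.7, -0.1]
opening: 0.31
grasp_force: 30.0
```

Emit:
apply_moves(plan=[-0.14,-0.14,0,-0.5,-0.15,-0.13,0,-0.5,-0.16,-0.11,0,-0.5,-0.17,-0.1,0,-0.5,-0.18,-0.08,0,-0.5,-0.18,-0.07,0,-0.5,-0.19,-0.05,0,-0.4,-0.19,-0.04,0,-0.4,0,0,0,0,0,0,0,0])

```text
time_s: 26.75
position: [0.567, -0.1914, 0.1725]
tcp_rot: [[-0.161, 0.987, -0.001], [0.987, 0.161, 0.0], [0.0, -0.001, -1.0]]
force: [-1.5, -0.7, -0.6]
opening: 0.312
grasp_force: 30.0
```

Emit:
apply_moves(plan=[0,0,-0.1,0,0,0,-0.2,0,0,0,-0.2,0,0,0,-0.2,0,0,0,-0.2,0,0,0,0,0])

```text
time_s: 27.5
position: [0.5675, -0.1913, 0.1271]
tcp_rot: [[-0.16, 0.987, 0.0], [0.987, 0.16, 0.0], [0.0, 0.0, -1.0]]
force: [-1.2, 1.4, 6.0]
opening: 0.314
grasp_force: 30.0
```

Emit:
apply_moves(plan=[0,0,-0.04,0,0,0,-0.04,0,0,0,0,0])

```text
time_s: 27.88
position: [0.5677, -0.1916, 0.1249]
tcp_rot: [[-0.16, 0.987, 0.001], [0.987, 0.16, -0.001], [-0.001, 0.001, -1.0]]
force: [-2.6, 0.9, 13.1]
opening: 0.313
grasp_force: 30.0
```

The force of 13 N fits the 4 N collar plus about 6–7 mm of pad spring, so it is clamped. I'll release and retreat.

Emit:
apply_moves(plan=[0,0,0,0,0,0,0,0,0,0,0,0,0,0,0,0,0,0,0,0,0,0,0,0], grip=-1)

```text
time_s: 28.62
position: [0.5671, -0.1914, 0.1235]
tcp_rot: [[-0.16, 0.987, -0.0], [0.987, 0.16, 0.0], [0.0, -0.0, -1.0]]
force: [0.1, -0.4, -1.1]
opening: 0.908
grasp_force: 0.0
```

Emit:
apply_moves(plan=[0,0,0.4,0,0,0,0.8,0,0,0,0.8,0,0,0,0.8,0,0,0,0.8,0,0,0,0,0,0,0,0,0])

```text
time_s: 29.5
position: [0.5665, -0.1911, 0.303]
tcp_rot: [[-0.16, 0.987, -0.001], [0.987, 0.16, 0.001], [0.001, -0.001, -1.0]]
force: [0.1, 0.2, -0.9]
opening: 0.997
grasp_force: 0.0
```

```bash
python3 - <<'E'
from h import *
st=bot.read_state();w,dw=bot.capture("wrist");b,_=bot.capture("scene")
save("fin",np.vstack([w[:300],cv2.resize(b[170:300,150:390],(560,300),interpolation=3)]))
print(st["position"],st["force"])
P=cloud("wrist",dw,st);ok=dw>0
m=ok&(np.hypot(P[...,0]-.567,P[...,1]+.192)<.025)&(P[...,2]>.145)&(P[...,2]<.2)
Q=P[m];print("knob",len(Q),cv2.minAreaRect(Q[:,:2].astype(np.float32)),np.percentile(Q[:,2],[50,98]))
hsv=cv2.cvtColor(w,cv2.COLOR_RGB2HSV)
m=ok&(hsv[...,1]>60)&(P[...,2]>.05)&(P[...,2]<.08)&(np.hypot(P[...,0]-.567,P[...,1]+.192)<.1)
Q=P[m];print("foot",len(Q),cv2.minAreaRect(Q[:,:2].astype(np.float32)),np.percentile(Q[:,2],98))
E
```

```text
[ 0.56653401 -0.19114493  0.30295339] [ 0.05265739  0.1614477  -0.8883488 ]
knob 489 ((0.5675612688064575, -0.19135205447673798), (0.027334192767739296, 0.02622123993933201), 7.098287105560303) [0.15039746 0.15190975]
foot 1535 ((0.5668370723724365, -0.1955486685037613), (0.04319117218255997, 0.15194730460643768), 8.355456352233887) 0.07412222237265054
```

View pics/fin.png

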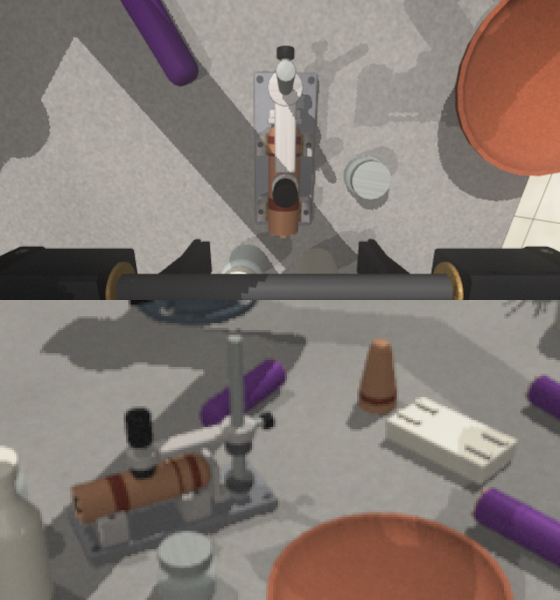

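The final view shows the arm in line over the bedded foot. In the wrist picture the knob is at px (285,190), with the pad down on the foot, and the bystanders are standing.

```bash
python3 -c "
from rig import bot
print(bot.hand_in())"
```

```text
the job is handed in; nothing more can be done
None
```

I handed the job in at about 30 s. The foot is bedded in both V-blocks with its toe within about 3 mm of the stop, the hold-down arm is in line with its pad pressed about 6 mm past contact, and nothing else was disturbed; the hand-in returned no verdict.

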